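# Fit a new filter into the clear well of a pump unit

## Robot

A 7-joint arm with a two-finger parallel gripper is mounted at the origin on the work surface. World frame = base frame: x ahead of the robot, y to its left, z up, the work surface at z = 0. Lengths are in m, angles in rad, forces in N, time in s.
With the tool pointing down it reaches from about 0.4 to 0.875 m from the base axis. Payload 19.3 kg.
Tool frame: the origin (TCP) lies midway between the tips of the shut fingers; the grasp point (between the pads) lies 19 mm behind it; z points along the fingers, y is the line along which they close (so a half turn about z gives the same grasp; the last joint's range is limited). The gripper opens to 85 mm and grips with 20 to 120 N. Pads are 22 mm wide; open, the fingers measure 114 mm over their backs; the gripper's body (76 mm by 85 mm) begins 54 mm behind the grasp point. The pads swing forward as they close: fully open they stand 13 mm farther back than shut.
Start: joints at [-1.181, 0.521, -0.036, 1.599, 0.021, 1.021, -0.113], TCP at [0.277, 0.56, 0.231] pointing down, gripper open.
Joint ranges: [-2.91, 2.91], [-0.3, 2.13], [-1.5, 1.42], [0.17, 2.43], [-1.26, 4.41], [0.16, 1.93], [-2.52, 2.52]. Speed limits (rad/s): [1.89, 1.89, 2.39, 2.39, 3.01, 3.01, 3.01].

## Interface

Orientations are given as [roll, pitch, yaw] about the fixed x, y, z axes, in that order (R = Rz(yaw) Ry(pitch) Rx(roll)).
In Python, from workcell import * gives the robot as it stands. The module is installed in compiled form; this text tells all that it offers.
- The arm moves only by the tool play_rows, never from a script. Its argument "deltas" is a list of rows, each a list of 7 numbers: the shift along the tool's x, y, z in units of 500 mm (1.0 is 500 mm), then the turn, a rotation vector about the tool's x, y, z in units of 120 degrees (1.0 is 120 degrees), then the closure, from 0 (fully open) to 1 (shut). A call has 1 to 10 rows; each row is the pose to reach, as a shift and turn from the pose commanded when the call began, along the tool's axes at that moment; what a row does not reach only later rows make up. A row lasts 1/10 s, in which the tool goes at most 50 mm and 8.59 degrees, less where a joint would pass 70% of its speed; a pose out of reach is approached as far as the arm can. A call with a number of a shift or a turn outside -1 to 1 is refused whole. A call with a gripper value outside its range is refused whole. The fingers move at their own pace and stop on an object; "newtons" is the grip in N (left out, the last holds). Time passes only in rows, so rows that repeat a pose let the fingers close. It gives the time, the measured TCP pose, the force, the opening and the grip force at its end, in the units of the state.
- observe(): the state, without advancing time (a new reading comes with each control period).
- grab_frame(name): name is "scene" or "top"; returns the picture (480x640x3 uint8, red, green, blue); there is no depth.
- get_calibration(name): a dict with "fovy" (degrees; the focal length in pixels is half the picture's height over the tangent of half this angle, whatever the lens; pixels are square), "cx", "cy" (the principal point, pixels), "xyz" and "rotation" of the camera in the world. Camera axes: x right, y down, z forward; pixel columns grow to the right and rows downward; lengths in m; the calibration is good to about 2 mm. A picture is of the moment at which its call begins. get_calibration takes no time and is no camera call.
- job_done(): hands the job in; it is judged then, once.
The state is a dict: "clock": time; "qpos": joint angles; "qd": joint speeds; "joint_efforts": joint torques, N m; "position": TCP position; "tool_rot": TCP orientation; "force": force on the tool from outside, world axes, zero at the start; "moment": the same for the moment, N m; "grip_width": finger opening in m; "finger_force": force on a finger pad.
Only numpy, scipy, OpenCV 4.12 (cv2) and the standard library are available. Lean on these libraries where they do the work, as an engineer would, in place of code of your own. Each camera call takes 0.05 s, during which the arm holds its last target. There are 200 camera calls.

## Task

One of the pump unit's two filter wells still has the broken foot of an old filter stuck deep inside, the other is clear. Pick up the new filter and feel for the obstruction by lowering the filter into a well: if it stops short, lift it out and use the other one. Leave it standing upright on the bottom of the clear well, still holding it until it is all the way down, not dropping it in.

Things in the scene. Friction and masses are not known exactly. Their poses are not given: they have to be found in the camera images.
- filter: The new filter: white upright cylinder, 32 mm across, 105 mm tall, 90 g, two thin steel rings at mid height, black band at the foot; on the bench to the robot's right, taller than all other loose things (squat capacitor, fan, roller head: not needed). Origin: centre of its underside; z up its axis. Grip it 75 to 95 mm above its foot: the fingers then stay above the well's rim.
- chassis: White metal tray of the pump unit, 180 x 260 x 20 mm, fixed to the bench on the robot's left. Origin: centre of its underside; y along its long side, z up. The two like wells stand 35 mm to -x of its middle, 65 mm to +y and -y, their floors 24 mm above the bench; a small circuit board with orange relays, lower than the wells, covers the +x side.
- well_1 (a point): Centre of the floor of a round aluminium filter well: bore 44 mm across, mouth flaring to 64 mm inside and 72 mm outside, rim 51 mm above this point. z up. In one of the two wells, either one, a 30 mm tall black foot of an old filter is stuck fast, so a new filter stops 30 mm too high there; the other is clear. This one is further to the robot's left.
- well_2 (a point): Centre of the floor of a round aluminium filter well: bore 44 mm across, mouth flaring to 64 mm inside and 72 mm outside, rim 51 mm above this point. z up. In one of the two wells, either one, a 30 mm tall black foot of an old filter is stuck fast, so a new filter stops 30 mm too high there; the other is clear. This one is nearer the robot's middle.

How it is judged:
On the way, in this order (a step that is already met when the one before it is completed fails the run):
1. the new filter is picked up off the bench (height (world z) of filter above 0.05 m and contact force between the fingers and filter above 0.5 N), for 0.1 s.
2. the filter is down on the bottom of a well (within 10 mm) while the fingers still hold it (((horizontal distance between filter and well_1 below 0.015 m and z of filter in the frame of well_1 between -0.006 and 0.01 m and angle between filter's own z axis and vertical below 0.2 rad) or (horizontal distance between filter and well_2 below 0.015 m and z of filter in the frame of well_2 between -0.006 and 0.01 m and angle between filter's own z axis and vertical below 0.2 rad)) and contact force between the fingers and filter above 0.5 N), for 0.1 s.
At the end, for the whole second after the job is handed in: The new filter stands at rest in the clear well: its underside within 8 mm of the well's floor in height and within 15 mm of its centre, upright within 0.2 rad, let go (((horizontal distance between filter and well_1 below 0.015 m and z of filter in the frame of well_1 between -0.006 and 0.008 m and angle between filter's own z axis and vertical below 0.2 rad) or (horizontal distance between filter and well_2 below 0.015 m and z of filter in the frame of well_2 between -0.006 and 0.008 m and angle between filter's own z axis and vertical below 0.2 rad)) and linear speed of filter below 0.02 m/s); the robot touches nothing.
It also fails if it takes over 35 s, if anything falls off the work surface, if the arm or the gripper's body presses on something with over 40 N, if the wrist force passes 120 N, or if a joint passes its speed limit or range.

## Working session

There is one attempt and no reset: what is moved stays moved. The work goes in short steps, Python scripts to look and compute and a tool call to move; the robot and the scene stay as the last step left them, time stands still between calls to the robot, and variables do not carry over. Pictures are saved under pics/ and viewed, at most 10 in all, crops included, and the job is handed in when it is done.

Besides the shell and the picture viewer there is one more tool, called after "Request:" as a command line: name --pt "numbers of a row" for each row, then --argument value for the rest. play_rows: Moves the arm, as the interface text tells. Its arguments: {"type":"object","properties":{"deltas":{"type":"array"},"newtons":{"type":"number"}},"required":["deltas"]}

```bash
mkdir -p pics; python3 - <<'E'
from workcell import *
import cv2
for n in("scene","top"):
    cv2.imwrite(f"pics/{n}0.png",grab_frame(n)[:,:,::-1]); print(n,get_calibration(n))
print(observe())
E
```

```text
scene {'fovy': 57.690213075957935, 'cx': 315.0065061489901, 'cy': 241.9023269422573, 'xyz': array([1.02386547, 0.15733656, 0.69101044]), 'rotation': array([-2.45077624, -0.01498551,  1.9374716 ])}
top {'fovy': 49.370607754312495, 'cx': 315.3587249314034, 'cy': 246.60828812817272, 'xyz': array([0.38246131, 0.00356059, 1.04939224]), 'rotation': array([-2.98010965, -0.02676341, -1.55224545])}
{'clock': 0.1, 'qpos': array([-1.18119664,  0.521982  , -0.03631031,  1.5999387 ,  0.02117956,
        1.02112893, -0.11279044]), 'qd': array([ 0.00134503,  0.00030151, -0.00024668, -0.00256815,  0.00035822,
        0.00089346, -0.00166819]), 'joint_efforts': array([ 4.39529802e-03, -9.28482771e+01,  1.98474884e+00, -3.70535481e+01,
        1.82820938e-02,  5.29607016e-03, -1.96816131e-05]), 'position': array([0.27725298, 0.55979339, 0.23077069]), 'tool_rot': array([-3.14052199e+00,  6.71685928e-05,  2.68176583e+00]), 'force': array([-0.63022331, -0.6361444 ,  0.08341146]), 'moment': array([-0.00234315,  0.00119422,  0.03803581]), 'finger_force': 0.0, 'grip_width': 0.0855055767696007}
```

View pics/scene0.png

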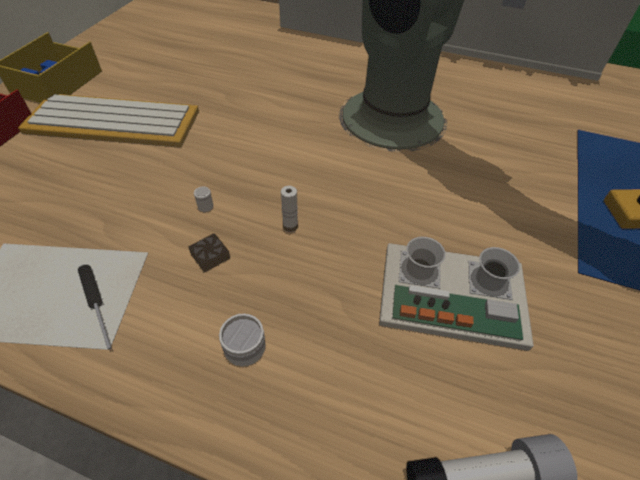

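View pics/top0.png

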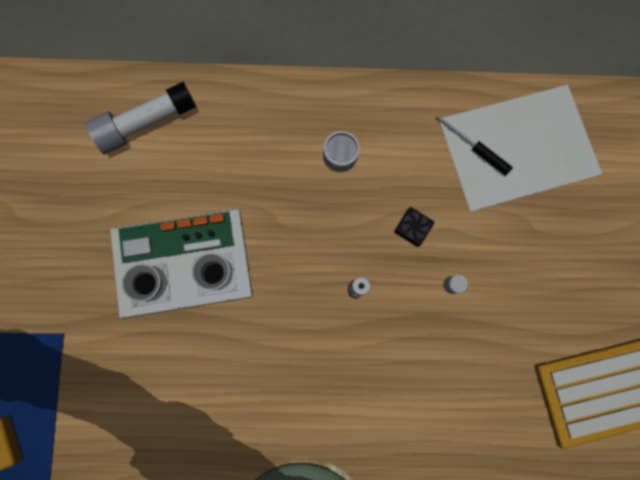

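The top view shows the filter's top at about (360,287), well_1's rim at (145,283) and well_2's at (213,272). In the scene view they are at (289,190), (498,264) and (425,253).

```bash
cat > h.py <<'E'
from workcell import *
import numpy as np, cv2
from scipy.spatial.transform import Rotation as R
def ray(n,u,v):
    c=get_calibration(n); f=240/np.tan(np.radians(c['fovy']/2))
    return c['xyz'],R.from_euler('xyz',c['rotation']).apply([(u-c['cx'])/f,(v-c['cy'])/f,1])
def plane(n,p,z):
    o,d=ray(n,*p); return o+d*(z-o[2])/d[2]
def proj(n,p):
    c=get_calibration(n); f=240/np.tan(np.radians(c['fovy']/2))
    q=R.from_euler('xyz',c['rotation']).inv().apply(np.array(p)-c['xyz']); return q[:2]/q[2]*f+[c['cx'],c['cy']]
def tri(a,b):
    (o1,d1),(o2,d2)=ray('top',*a),ray('scene',*b)
    s=np.linalg.lstsq(np.c_[d1,-d2],o2-o1,rcond=None)[0]
    p,q=o1+d1*s[0],o2+d2*s[1]; return (p+q)/2,np.linalg.norm(p-q)
E
python3 - <<'E'
from h import *
np.set_printoptions(precision=4,suppress=True)
for k,a,b,z in(('filter',(360,287),(289,190),.105),('w1',(145,283),(498,264),.075),('w2',(213,272),(425,253),.075)):
    print(k,plane('top',a,z),plane('scene',b,z),tri(a,b))
# chassis: white blob in top
im=cv2.imread('pics/top0.png')
a=cv2.resize(im[200:330,90:270],None,fx=4,fy=4,interpolation=cv2.INTER_CUBIC)
b=cv2.resize(im[265:310,335:385],None,fx=8,fy=8,interpolation=cv2.INTER_CUBIC)[:, :]
s=cv2.imread('pics/scene0.png'); c=cv2.resize(s[175:240,265:315],None,fx=4,fy=4,interpolation=cv2.INTER_CUBIC)
o=np.zeros((600,800,3),np.uint8); o[:520,:720]=a; cv2.imwrite('pics/w.png',o[:520,:720])
o=np.zeros((560,800,3),np.uint8); o[:360,:400]=b; o[:260,400:600]=c
d=cv2.resize(s[230:310,380:535],None,fx=2.5,fy=2.5,interpolation=cv2.INTER_CUBIC);o[360:560,:388]=d; cv2.imwrite('pics/f.png',o)
E
```

```text
filter [ 0.4644 -0.1012  0.105 ] [ 0.4655 -0.1016  0.105 ] (array([ 0.4646, -0.1016,  0.1041]), np.float64(0.0006162739375918748))
w1 [0.4661 0.295  0.075 ] [0.4724 0.3033 0.075 ] (array([0.4666, 0.3013, 0.0673]), np.float64(0.007573449183040786))
w2 [0.4893 0.1706 0.075 ] [0.4959 0.1772 0.075 ] (array([0.4898, 0.1747, 0.0671]), np.float64(0.00549304084071347))
```

View pics/w.png

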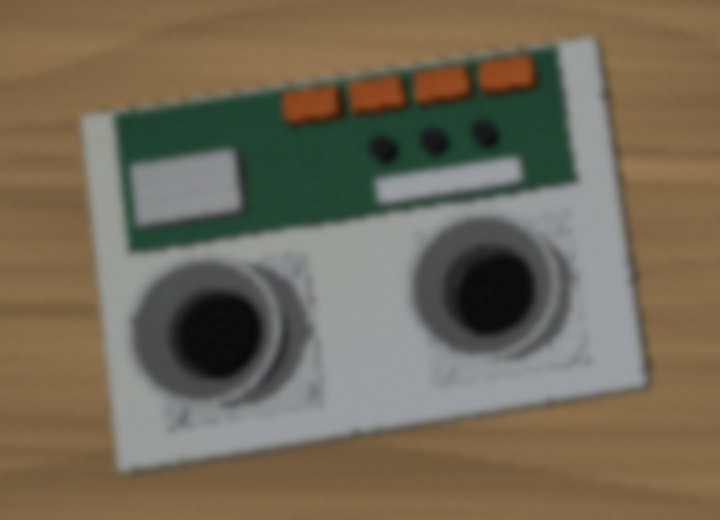

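View pics/f.png

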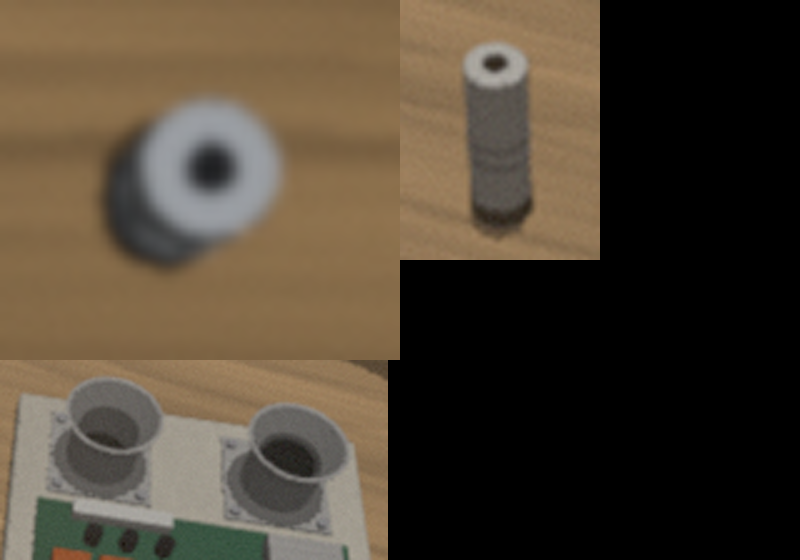

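The crops show w1's rim centred at top pixel (141.5,282.5) and w2's at (211.2,271.5). They are at (499.4,262.8) and (425.8,252) in the scene view, and the filter's top at (361.2,286) and (288.8,191). The four tray corners are clear, and w1's bore looks blacker.

```bash
python3 - <<'E'
from h import *
np.set_printoptions(precision=4,suppress=True)
for k,a,b,z in(('filter',(361.2,286),(288.8,191),.105),('w1',(141.5,282.5),(499.4,262.8),.075),('w2',(211.2,271.5),(425.8,252),.075)):
    print(k,plane('top',a,z),plane('scene',b,z),tri(a,b))
c=[plane('top',(x/4+90-.4,y/4+200-.4),.02)[:2] for x,y in((82,115),(597,38),(650,385),(118,470))]
print(c,[np.linalg.norm(c[i]-c[i-1]) for i in range(4)])
m=np.mean(c,0); y=(c[0]-c[1]+c[3]-c[2]); y/=np.linalg.norm(y); x=np.array([y[1],-y[0]])
print(m,np.arctan2(-x[1],-x[0])if 0 else np.arctan2(x[1],x[0]),m-.035*x+.065*y,m-.035*x-.065*y)
s=observe();Rt=R.from_euler('xyz',s['tool_rot']);print(Rt.as_matrix())
print(Rt.inv().apply(np.array([.4645,-.1015,.231])-s['position'])/.5)
E
```

```text
filter [ 0.4663 -0.1034  0.105 ] [ 0.4682 -0.1008  0.105 ] (array([ 0.4662, -0.1028,  0.1027]), np.float64(0.0018879742463713662))
w1 [0.4669 0.3015 0.075 ] [0.4687 0.3054 0.075 ] (array([0.4671, 0.3041, 0.0725]), np.float64(0.003568281683718384))
w2 [0.4902 0.174  0.075 ] [0.493  0.1781 0.075 ] (array([0.4904, 0.1764, 0.0713]), np.float64(0.0035437137083930248))
[array([0.5781, 0.388 ]), array([0.6237, 0.1346]), array([0.45  , 0.1014]), array([0.4038, 0.3565])] [np.float64(0.17717566673659693), np.float64(0.25739850921749746), np.float64(0.17682204394646692), np.float64(0.25927581333147065)]
[0.5139 0.2451] 0.1786463090684346 [0.4679 0.3029] [0.491  0.1749]
[[-0.8961  0.4438 -0.0004]
 [ 0.4438  0.8961 -0.001 ]
 [-0.0001 -0.0011 -1.    ]]
[-0.9225 -1.019   0.0007]
```

Two views and the tray geometry agree: filter (0.467, -0.102), w1 (0.468, 0.303), w2 (0.491, 0.175). I'll head for the filter at constant height.

Request:
play_rows --pt "-0.05 -0.055 0 0 0 0 0" --pt "-0.11 -0.12 0 0 0 0 0" --pt "-0.17 -0.19 0 0 0 0 0" --pt "-0.23 -0.255 0 0 0 0 0" --pt "-0.29 -0.32 0 0 0 0 0" --pt "-0.35 -0.39 0 0 0 0 0" --pt "-0.41 -0.455 0 0 0 0 0" --pt "-0.47 -0.52 0 0 0 0 0" --pt "-0.53 -0.59 0 0 0 0 0" --pt "-0.59 -0.655 0 0 0 0 0" --newtons 40

```text
clock: 1.1
position: [0.3963, 0.1337, 0.2313]
tool_rot: [3.142, -0.0, 2.682]
force: [0.8, -0.0, 0.1]
grip_width: 0.0856
finger_force: 0.0
```

```bash
cat > go.py <<'E'
from h import *; import sys
np.set_printoptions(precision=4,suppress=True)
s=observe();Rt=R.from_euler('xyz',s['tool_rot']);t=np.array(eval(sys.argv[1]))
print(s['clock'],s['position'],s['tool_rot'],s['force'],s['grip_width'],s['finger_force'],s['qpos'])
print('delta',Rt.inv().apply(t-s['position'])/.5)
# levelling turn (tool straight down, same yaw)
print('turn',(Rt.inv()*R.from_euler('xyz',[np.pi,0,s['tool_rot'][2]])).as_rotvec()/np.radians(120))
E
python3 go.py .467,-.102,.231
```

```text
1.1 [0.3963 0.1337 0.2313] [ 3.1415 -0.      2.6818] [ 0.7592 -0.0413  0.0501] 0.08561814119750302 0.0 [-0.5627  0.1915  0.1097  2.1149 -0.0282  0.8364  0.6749]
delta [-0.3359 -0.3597  0.0006]
turn [ 0. -0. -0.]
```

Request:
play_rows --pt "-0.06 -0.065 0 0 0 0 0" --pt "-0.12 -0.13 0 0 0 0 0" --pt "-0.18 -0.19 0 0 0 0 0" --pt "-0.24 -0.25 0 0 0 0 0" --pt "-0.29 -0.31 0 0 0 0 0" --pt "-0.32 -0.34 0 0 0 0 0" --pt "-0.336 -0.36 0 0 0 0 0" --pt "-0.336 -0.36 0 0 0 0 0" --pt "-0.336 -0.36 0.02 0 0 0 0" --pt "-0.336 -0.36 0.02 0 0 0 0"

```text
clock: 2.1
position: [0.4663, -0.0988, 0.2201]
tool_rot: [-3.141, -0.002, 2.684]
force: [-0.2, -0.4, 0.6]
grip_width: 0.085
finger_force: 0.0
```

```bash
python3 go.py .467,-.102,.066; python3 - <<'E'
from h import *
a=grab_frame('scene')[:,:,::-1];b=grab_frame('top')[:,:,::-1]
print(proj('scene',[.467,-.102,.105]),proj('scene',[.467,-.102,.066]))
cv2.imwrite('pics/c.png',np.hstack([cv2.resize(a[90:250,220:370],None,fx=2.6,fy=2.6),cv2.resize(b[200:360,285:435],None,fx=2.6,fy=2.6)]))
E
```

```text
2.1 [ 0.4663 -0.0988  0.2201] [-3.1412 -0.0018  2.6835] [-0.2108 -0.4297  0.6248] 0.08502433805228664 0.0 [-0.1215  0.3102  0.2562  2.0001 -0.1039  0.8453  1.3048]
delta [-0.0046 -0.0051  0.3081]
turn [-0.0002 -0.0009  0.    ]
[288.48137288 190.44655209] [289.10382865 204.6420558 ]
```

View pics/c.png

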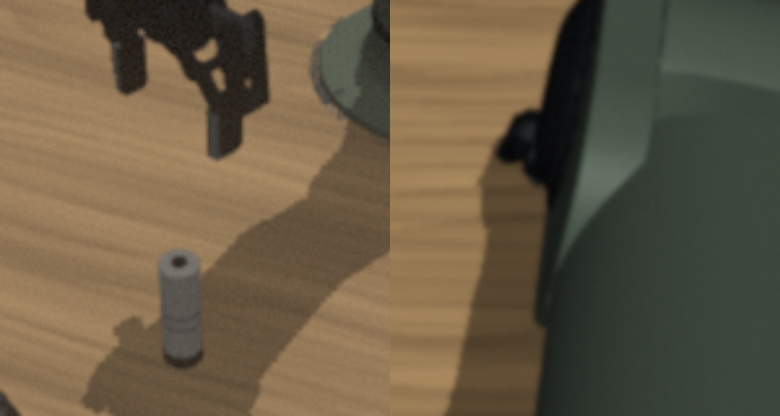

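The filter's top is at scene (289,190), just as predicted, with the open fingers above it on either side. Descending.

Request:
play_rows --pt "0 0 0 0 0 0 0" --pt "0 0 0.06 0 0 0 0" --pt "0 0 0.13 0 0 0 0" --pt "0 0 0.2 0 0 0 0" --pt "0 0 0.25 0 0 0 0" --pt "0 0 0.29 0 0 0 0" --pt "0 0 0.31 0 0 0 0" --pt "0 0 0.31 0 0 0 0"

```text
clock: 3.0
position: [0.4666, -0.1, 0.0657]
tool_rot: [-3.141, -0.001, 2.682]
force: [0.1, -0.2, 0.3]
grip_width: 0.0856
finger_force: 0.0
```

```bash
python3 go.py .467,-.102,.066
```

```text
3.0 [ 0.4666 -0.1     0.0657] [-3.141  -0.0014  2.682 ] [ 0.1013 -0.2259  0.2537] 0.08555238178750385 0.0 [-0.0414  0.5737  0.1693  2.113  -0.2027  0.4713  1.3936]
delta [-0.0024 -0.0032 -0.0007]
turn [-0.0003 -0.0007  0.    ]
```

Request:
play_rows --pt "-0.002 -0.003 0 0 0 0 0.2" --pt "-0.002 -0.003 0 0 0 0 0.4" --pt "-0.002 -0.003 0 0 0 0 0.5" --pt "-0.002 -0.003 0 0 0 0 0.6" --pt "-0.002 -0.003 0 0 0 0 0.7" --pt "-0.002 -0.003 0 0 0 0 0.8" --pt "-0.002 -0.003 0 0 0 0 1" --pt "-0.002 -0.003 0 0 0 0 1" --pt "-0.002 -0.003 0 0 0 0 1" --pt "-0.002 -0.003 0 0 0 0 1" --newtons 40

```text
clock: 4.0
position: [0.4676, -0.102, 0.0669]
tool_rot: [3.141, 0.001, 2.682]
force: [-1.1, 0.1, 10.3]
grip_width: 0.0309
finger_force: 38.7
```

Request:
play_rows --pt "0 0 -0.03 0 0 0 1" --pt "0 0 -0.08 0 0 0 1" --pt "0 0 -0.15 0 0 0 1" --pt "0 0 -0.22 0 0 0 1" --pt "0 0 -0.28 0 0 0 1" --pt "0 0 -0.32 0 0 0 1" --pt "0 0 -0.33 0 0 0 1" --pt "0 0 -0.33 0 0 0 1"

```text
clock: 4.8
position: [0.4674, -0.1019, 0.2316]
tool_rot: [3.141, 0.001, 2.682]
force: [-0.3, 0.2, -1.5]
grip_width: 0.0311
finger_force: 39.7
```

```bash
python3 go.py .491,.175,.231;python3 - <<'E'
from h import *
a=grab_frame('scene')[:,:,::-1]
s=observe()['position']; print(proj('scene',s),proj('scene',s+[0,0,-.066]))
cv2.imwrite('pics/d.png',cv2.resize(a[30:260,200:400],None,fx=2.6,fy=2.6))
E
```

```text
4.8 [ 0.4674 -0.1019  0.2316] [3.141  0.0009 2.682 ] [-0.3121  0.245  -1.5087] 0.031148998123289712 39.728999733924866 [-0.1279  0.296   0.2705  1.9857 -0.1023  0.8716  1.3085]
delta [0.2034 0.5172 0.0013]
turn [0.0003 0.0004 0.    ]
[286.21779689 136.87638672] [287.51684308 166.62652154]
```

View pics/d.png

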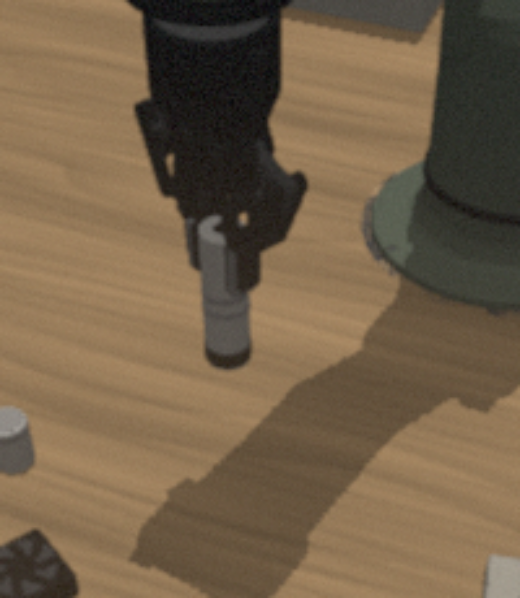

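The filter hangs upright. Its foot is at scene (287.7,166.5), against a predicted (287.5,166.6). Moving over well_2, which looks the clearer of the two.

Request:
play_rows --pt "0.01 0.03 0 0 0 0 1" --pt "0.035 0.09 0 0 0 0 1" --pt "0.065 0.165 0 0 0 0 1" --pt "0.095 0.24 0 0 0 0 1" --pt "0.125 0.32 0 0 0 0 1" --pt "0.155 0.395 0 0 0 0 1" --pt "0.18 0.46 0 0 0 0 1" --pt "0.197 0.5 0 0 0 0 1" --pt "0.203 0.517 0 0 0 0 1" --pt "0.203 0.517 0 0 0 0 1"

```text
clock: 5.85
position: [0.4906, 0.1752, 0.2301]
tool_rot: [-3.14, -0.001, 2.683]
force: [0.7, -0.6, -1.2]
grip_width: 0.0312
finger_force: 39.8
```

```bash
python3 go.py .491,.175,.155;python3 - <<'E'
from h import *
a=grab_frame('scene')[:,:,::-1]
s=observe()['position']; print(proj('scene',s+[0,0,-.066]),proj('scene',[.491,.175,.075]))
cv2.imwrite('pics/e.png',cv2.resize(a[130:350,360:560],None,fx=2.6,fy=2.6))
E
```

```text
5.85 [0.4906 0.1752 0.2301] [-3.1401 -0.0011  2.6831] [ 0.6718 -0.6495 -1.2164] 0.031189618828334972 39.80927646160126 [-0.5817  0.3626  0.1619  1.8792 -0.0726  0.9073  0.727 ]
delta [-0.001   0.0002  0.1503]
turn [-0.0007 -0.0005  0.    ]
[435.04275978 216.84468004] [424.36488884 250.68693067]
```

View pics/e.png

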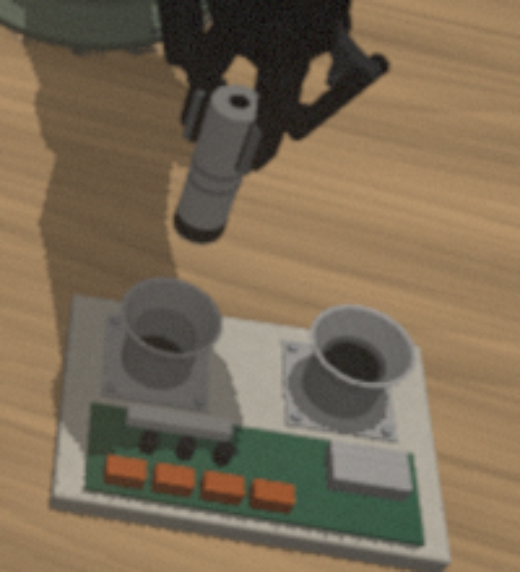

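The filter's foot (436,218) and well_2's rim (426,252) are both about 1.4 px off their predictions in the same direction. Relative to each other they line up. Next I lower to just above the height where a stuck foot would stop it.

Request:
play_rows --pt "0 0 0.03 0 0 0 1" --pt "0 0 0.07 0 0 0 1" --pt "0 0 0.1 0 0 0 1" --pt "0 0 0.13 0 0 0 1" --pt "0 0 0.15 0 0 0 1" --pt "0 0 0.17 0 0 0 1" --pt "0 0 0.185 0 0 0 1" --pt "0 0 0.2 0 0 0 1" --pt "0 0 0.2 0 0 0 1"

```text
clock: 6.8
position: [0.4907, 0.1745, 0.1306]
tool_rot: [-3.141, -0.001, 2.682]
force: [-0.4, -0.2, -0.9]
grip_width: 0.031
finger_force: 39.8
```

No contact, and the foot is at about z = 0.064. A stuck foot would stop it at TCP z ≈ 0.121.

Request:
play_rows --pt "0 0 0.006 0 0 0 1" --pt "0 0 0.012 0 0 0 1" --pt "0 0 0.018 0 0 0 1" --pt "0 0 0.022 0 0 0 1" --pt "0 0 0.026 0 0 0 1" --pt "0 0 0.026 0 0 0 1"

```text
clock: 7.4
position: [0.491, 0.1747, 0.1181]
tool_rot: [-3.141, -0.0, 2.682]
force: [0.7, 0.0, -1.2]
grip_width: 0.0311
finger_force: 39.8
```

TCP is below 0.121 and there is no force yet. I'll go on slowly.

Request:
play_rows --pt "0 0 0.008 0 0 0 1" --pt "0 0 0.016 0 0 0 1" --pt "0 0 0.024 0 0 0 1" --pt "0 0 0.03 0 0 0 1" --pt "0 0 0.036 0 0 0 1" --pt "0 0 0.042 0 0 0 1" --pt "0 0 0.045 0 0 0 1" --pt "0 0 0.045 0 0 0 1"

```text
clock: 8.2
position: [0.491, 0.1747, 0.0956]
tool_rot: [-3.141, -0.0, 2.682]
force: [0.9, 0.3, -0.6]
grip_width: 0.0315
finger_force: 39.8
```

Well_2 is clear. Creeping down until it touches the floor (expected at TCP z ≈ 0.091).

Request:
play_rows --pt "0 0 0.002 0 0 0 1" --pt "0 0 0.004 0 0 0 1" --pt "0 0 0.006 0 0 0 1" --pt "0 0 0.008 0 0 0 1" --pt "0 0 0.009 0 0 0 1" --pt "0 0 0.009 0 0 0 1"

```text
clock: 8.8
position: [0.491, 0.1747, 0.0912]
tool_rot: [-3.142, -0.0, 2.682]
force: [-0.1, 0.8, -1.1]
grip_width: 0.0316
finger_force: 39.8
```

Request:
play_rows --pt "0 0 0.001 0 0 0 1" --pt "0 0 0.002 0 0 0 1" --pt "0 0 0.003 0 0 0 1" --pt "0 0 0.004 0 0 0 1" --pt "0 0 0.004 0 0 0 1"

```text
clock: 9.3
position: [0.4915, 0.1747, 0.0908]
tool_rot: [3.14, 0.001, 2.681]
force: [-7.7, -3.1, 34.3]
grip_width: 0.0309
finger_force: 43.3
```

It touches the floor at TCP z = 0.0908, as predicted. I'll ease the load and then open gradually.

Request:
play_rows --pt "0 0 -0.003 0 0 0 1" --pt "0 0 -0.003 0 0 0 1" --pt "0 0 -0.003 0 0 0 0.6" --pt "0 0 -0.003 0 0 0 0.55" --pt "0 0 -0.003 0 0 0 0.5" --pt "0 0 -0.003 0 0 0 0.4" --pt "0 0 -0.003 0 0 0 0.25" --pt "0 0 -0.003 0 0 0 0" --pt "0 0 -0.003 0 0 0 0" --pt "0 0 -0.003 0 0 0 0"

```text
clock: 10.3
position: [0.4911, 0.1747, 0.0908]
tool_rot: [3.142, 0.0, 2.682]
force: [-0.9, -0.2, -0.1]
grip_width: 0.0857
finger_force: 0.0
```

Request:
play_rows --pt "0 0 -0.02 0 0 0 0" --pt "0 0 -0.06 0 0 0 0" --pt "0 0 -0.12 0 0 0 0" --pt "0 0 -0.19 0 0 0 0" --pt "0 0 -0.26 0 0 0 0" --pt "0 0 -0.32 0 0 0 0" --pt "0 0 -0.35 0 0 0 0" --pt "0 0 -0.36 0 0 0 0" --pt "0 0 -0.36 0 0 0 0"

```text
clock: 11.2
position: [0.4911, 0.1747, 0.2714]
tool_rot: [3.141, 0.001, 2.682]
force: [0.7, -1.1, -0.0]
grip_width: 0.0857
finger_force: 0.0
```

```bash
python3 - <<'E'
from h import *
a=grab_frame('scene')[:,:,::-1]
print(proj('scene',[.491,.175,.129]))
cv2.imwrite('pics/g.png',cv2.resize(a[130:350,360:560],None,fx=2.6,fy=2.6))
E
```

```text
[430.91665851 231.14526281]
```

View pics/g.png

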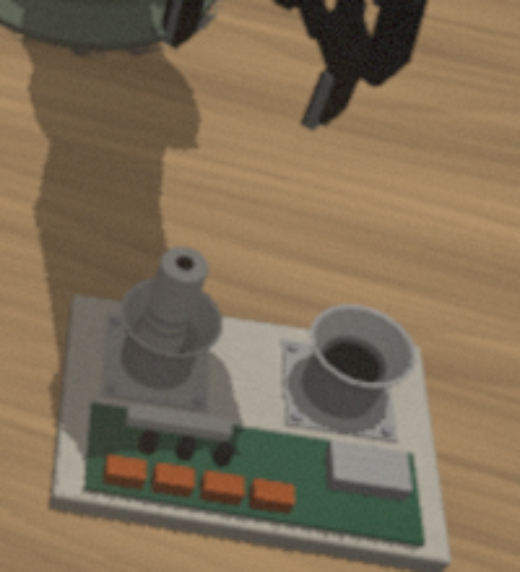

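The filter stands upright in well_2. Its top is at crop (184,263), which is pixel (430.8,231.2), matching the predicted (430.9,231.1). The gripper is clear of it.

```bash
python3 -c "
from workcell import *
print(job_done())"
```

```text
the job is handed in; nothing more can be done
None
```

The new filter is standing upright on the floor of well_2, which was clear; I held it until it touched bottom, let go, and handed the job in at about 11 s (the hand-in returned no verdict).

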